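File the toner box in the third gap

ROBOT

A 6-joint arm with a two-finger parallel gripper is mounted at the origin on the work surface. World frame = base frame: x ahead of the robot, y to its left, z up, the work surface at z = 0. Lengths are in m, angles in degrees, forces in N, time in s.
With the tool pointing down it reaches from about 0.3 to 0.75 m from the base axis. Payload 8.5 kg.
Tool frame: the origin (TCP) lies at the very end of the fingers, on their centre line; the grasp point (between the pads) lies 19 mm behind it (grip_depth is the distance from the TCP to the grasp point, in m); z points along the fingers, y is the direction in which the jaws open and shut (so a half turn about z gives the same grasp; the last joint's range is limited). The gripper opens to 85 mm and grips with 20 to 120 N. Pads are 22 mm wide; open, the fingers measure 114 mm over their backs; the gripper's body (76 mm by 85 mm) begins 54 mm behind the grasp point. The pads swing forward as they close: fully open they stand 13 mm farther back than shut.
Start: joints at [64.039, 21.807, 74.336, -0, 83.858, -12.336], TCP at [0.13, 0.535, 0.231] pointing down, gripper open.
Joint ranges: [-178.18, 178.18], [-50.72, 133.34], [12.68, 142.11], [-81.47, 261.47], [9.98, 163.14], [-165.26, 165.26]. Speed limits (degrees/s): [136.94, 136.94, 180, 180, 180, 180].

INTERFACE

Orientations are given as a 3x3 rotation matrix whose columns are the frame's x, y, z axes.
In Python, from rig import observe, get_image, close_job, silhouettes, grip_depth gives the robot as it stands. The module is installed in compiled form; this text tells all that it offers.
- The arm moves only by the shell command python3 -m crank 'ROWS' [FORCE]. ROWS is a JSON object of lists of equal length, an entry for each row: "slide": the shift along the tool's x, y, z in m, a list of three; "roll": the turn about the tool's z in rad; "grip": the finger opening in m, from 0 to 0.0854. A call has exactly 8 rows; each row is the pose to reach, as a shift and turn from the pose commanded when the call began, along the tool's axes at that moment; what a row does not reach only later rows make up. A row lasts 1/10 s, in which the tool goes at most 50 mm and 8.59 degrees, less where a joint would pass 70% of its speed; a pose out of reach is approached as far as the arm can. A call with a gripper value outside its range is refused whole. The fingers move at their own pace and stop on an object; FORCE is the grip in N (left out, the last holds). Time passes only in rows, so rows that repeat a pose let the fingers close, or fill a call up. It gives the time, the measured TCP pose, the force and the opening at its end, in the units of the state.
- observe(): the state, without advancing time (a new reading comes with each control period).
- get_image(name): name is "side" or "top" or "wrist"; returns a dict with "frame" (480x640x3 uint8, red, green, blue), "fx", "fy", "cx", "cy" (pixels), "xyz" and "rotation" of the camera in the world. Camera axes: x right, y down, z forward; pixel columns grow to the right and rows downward; lengths in m; the calibration is good to about 2 mm. A picture is of the moment at which its call begins. There is no depth.
- close_job(): hands the job in, once; it reports no verdict.
Trained networks look in a picture, given as the dict that the camera call returned (one of the last four; its "shot" number tells which), for a name from the list of things; names that differ only in an ending like _2 or _b are one class to them, and where a whole thing is asked for, a point or a joint stands for the part that bears it (a point fixed in the world has none). Each returns a list of dicts, best first, with "confidence" (0 to 1); they miss things now and then, are a little off and sometimes report something else, mostly with a low value. They report only what shows in the picture. A call takes as long as a camera call. They do not tell look-alikes from the thing itself.
- silhouettes(target, picture): "pixels" (480x640 bool, what is visible of it) and "box" ([centre column, centre row, width, height] in pixels, round what is visible of it).
The state is a dict: "time_s": time; "q": joint angles; "qvel": joint speeds; "joint_efforts": joint torques, N m; "position": TCP position; "tool_rot": TCP orientation; "ft_force": force on the tool from outside, world axes, zero at the start; "wrist_torque": the same for the moment, N m; "grip_width": finger opening in m.
Only numpy, scipy, OpenCV 4.12 (cv2) and the standard library are available. Lean on these libraries where they do the work, as an engineer would, in place of code of your own. Each camera call takes 0.05 s, during which the arm holds its last target.

TASK

Count the gaps of the oak divider rack from its red-capped end (a filled gap counts too): with the fingers together, run a fingertip along the top of the aluminium rail from that end, touching it over the first, then the second, then the third gap. Then, only pushing and never picking it up, slide the small grey toner box along the rack's front ledge to that third gap and push it straight in until it stops against the back. Leave the binder clip and everything else where they are, and finish with the hand clear.

Things in the scene. Friction and masses are not known exactly. Their poses are not given: they have to be found in the camera images.
- rack: fixed low oak divider rack, 174 mm deep (x), 270 mm wide (y), base board 6 mm thick. Origin: centre of its underside, on the cart. +x points to its back, away from the robot; y along the row of gaps. The rail lies on the divider tops at x +38 to +52 mm, its top at z 62 mm.
- ledge (a point): middle of the rack's front ledge, on the board (rack x -37, y 0, z 6 mm; axes of the rack). The ledge is open at both ends and 88 mm deep: from a front lip (6 mm thick, rack x -87 to -81 mm, top at z 16 mm) to the noses of the dividers at rack x +7 mm.
- gaps (a point): middle of the back stop's face, on the board (rack x +79, y 0, z 6 mm; axes of the rack). Five dividers (6 mm thick, rounded noses, rack x +7 to +87 mm, top at z 52 mm) form four gaps 46 mm wide, 72 mm deep to this stop, centred at rack y +78 (gap a), +26 (b), -26 (c), -78 mm (d).
- rail_a: a quarter of the flat aluminium bar (14 mm wide, 10 mm high) that runs across the tops of the dividers; this 52 mm length lies over gap a (y +78 mm) of the rack. Origin at the centre of its underside, 10 mm below its flat top (top 62 mm above the cart); y runs along the bar. Rigid.
- rail_b: a quarter of the flat aluminium bar (14 mm wide, 10 mm high) that runs across the tops of the dividers; this 52 mm length lies over gap b (y +26 mm) of the rack. Origin at the centre of its underside, 10 mm below its flat top (top 62 mm above the cart); y runs along the bar. Rigid.
- rail_c: a quarter of the flat aluminium bar (14 mm wide, 10 mm high) that runs across the tops of the dividers; this 52 mm length lies over gap c (y -26 mm) of the rack. Origin at the centre of its underside, 10 mm below its flat top (top 62 mm above the cart); y runs along the bar. Rigid.
- rail_d: a quarter of the flat aluminium bar (14 mm wide, 10 mm high) that runs across the tops of the dividers; this 52 mm length lies over gap d (y -78 mm) of the rack. Origin at the centre of its underside, 10 mm below its flat top (top 62 mm above the cart); y runs along the bar. Rigid.
- red_cap: fixed red plastic block, 76 x 14 x 62 mm, at one end of the rack (rack y +117 or -117 mm): the end the counting starts from. Origin at the centre of its underside; top 68 mm above the cart.
- white_cap: fixed white plastic block like the red one, at the other end of the rack. Origin at the centre of its underside.
- toner_center (a point): centre of the loose small grey toner box, 84 mm long (x, to the rack's back), 38 wide (y), 44 high, about 0.15 kg. It stands on the ledge near one end, its length across the ledge (2 mm play at either end), top 50 mm above the cart. Fully home, its centre is at rack x +37 mm and it sticks out 12 mm in front of the dividers.
- toner: the same toner box; origin at the centre of its underside.
- clip: loose blue binder clip, body 24 x 32 x 12 mm, wire arms to 30 mm from its origin in its x and 16 mm in -x, lying on the ledge at the opposite end from the toner box. Origin at the centre of its underside. Stays where it is.
- filed_box: loose black box, 66 x 38 x 40 mm, already standing in gap d and wholly inside it. Origin at the centre of its underside. Stays where it is.
- dispenser: loose yellow tape dispenser, 130 x 50 x 76 mm, origin at the centre of its underside; bystander.
- canister: loose stainless screw-top canister, 80 mm across, 105 mm high, origin at the centre of its underside; bystander.
- phone_stand: loose green hard silicone phone stand, 85 x 70 x 80 mm, origin at the centre of its underside; bystander.
- pencil: loose yellow pencil, 184 mm long (x), 7 mm thick, origin at mid-length on its underside; bystander.
There are look-alikes about, which are no part of the job. Of the things like the toner, leave any that is blue or turquoise; of the rest the larger one is meant.

How it is judged:
By the outcome, as a careful person would: the job done as asked, in the order asked, and still so for the second after the job is handed in, with the robot touching nothing.
It also fails if it takes over 58 s, if anything falls off the work surface, if the arm or the gripper's body presses on something with over 40 N, if the wrist force passes 120 N, or if a joint passes its speed limit or range.

## Working session

There is one attempt and no reset: what is moved stays moved. The work goes in short steps, Python scripts to look and compute and a shell command to move; the robot and the scene stay as the last step left them, time stands still between calls to the robot, and variables do not carry over. Pictures are saved under pics/ and viewed, and the job is handed in when it is done.

```bash
mkdir -p pics; ls
python3 - <<'E'
from rig import observe,get_image
import cv2,json
for n in ["side","top","wrist"]:
    p=get_image(n); cv2.imwrite(f"pics/{n}0.png",p["frame"][:,:,::-1]); print(n,p["fx"],p["fy"],p["cx"],p["cy"],p["xyz"],p["rotation"],p["shot"])
print(observe())
E
```

```text
pics
side 544.7022438803857 544.7022438803857 319.82239614507375 243.95310141796554 [ 0.40360529 -0.71075863  0.97296778] [[ 0.97657598 -0.1636319   0.13972817]
 [-0.21494102 -0.77199097  0.59818919]
 [ 0.00998605 -0.61421051 -0.78907904]] 1
top 493.79553496242556 493.79553496242556 322.34647348675804 245.71785676592486 [ 0.37647068 -0.00744523  1.31494465] [[ 0.0025231  -0.98787172  0.15525172]
 [-0.99998024 -0.00159841  0.00608057]
 [-0.00575867 -0.15526399 -0.98785623]] 2
wrist 387.38547399889137 387.38547399889137 316.89430582033896 235.57068235843994 [0.05409798 0.55168627 0.37266072] [[ 0.23578208  0.9256097   0.29606334]
 [ 0.97180489 -0.22412288 -0.07324064]
 [-0.00143767  0.30498463 -0.95235619]] 3
{'time_s': 0.15, 'q': array([ 6.40405672e+01,  2.18320007e+01,  7.43718027e+01,  3.85433020e-05,
        8.38587108e+01, -1.23395617e+01]), 'qvel': array([-0.04426111, -0.19242741, -0.12116015, -0.06460302,  0.05200419,
       -0.00465167]), 'joint_efforts': array([ 1.97076377e-03, -4.48625278e+01, -2.31345910e+01, -2.20291367e-04,
        3.71259986e-03,  3.36985215e-05]), 'position': array([0.12945106, 0.5343195 , 0.23087228]), 'tool_rot': array([[-9.71879318e-01,  2.35479006e-01, -4.78204443e-04],
       [ 2.35479376e-01,  9.71878851e-01, -9.80700900e-04],
       [ 2.33822312e-04, -1.06573021e-03, -9.99999405e-01]]), 'ft_force': array([ 0.12439515, -0.38401089, -0.51271832]), 'wrist_torque': array([ 0.02907197, -0.02814242, -0.0015985 ]), 'grip_width': 0.08533224108483863}
```

View pics/side0.png

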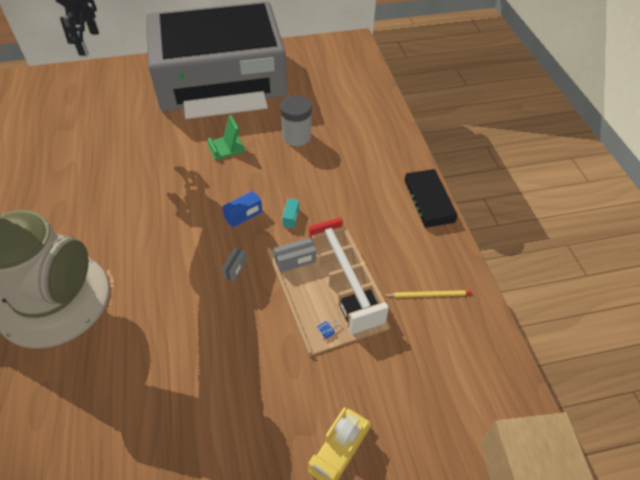

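View pics/top0.png

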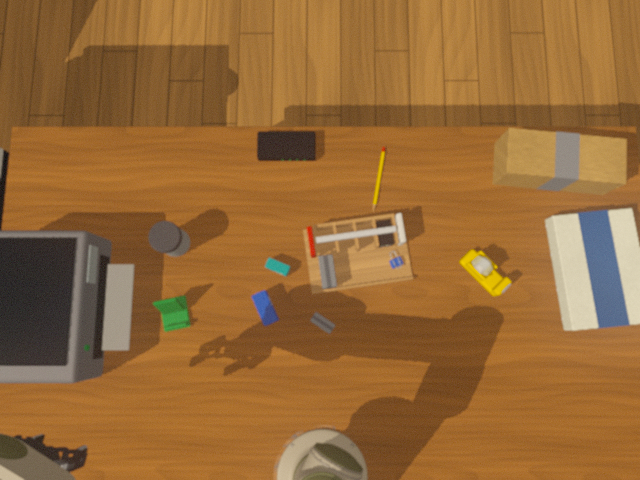

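View pics/wrist0.png

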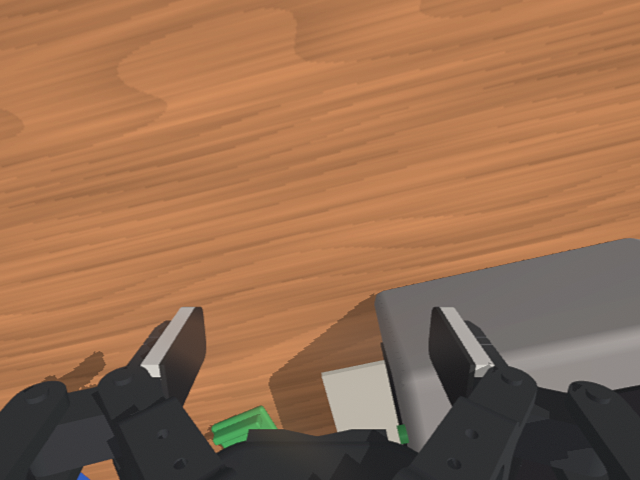

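Run:
```python
from rig import *
import cv2,pickle,numpy as np
P={n:get_image(n) for n in ["side","top"]}
S={}
for n in P:
    for t in ["rack","red_cap","white_cap","rail_a","toner","clip","filed_box"]:
        r=silhouettes(t,P[n]); S[n,t]=r
        print(n,t,[(round(d["confidence"],2),np.round(d["box"],1).tolist()) for d in r])
pickle.dump((P,S),open("d.pkl","wb"))
t=P["top"]["frame"][195:345,240:430]; s=P["side"]["frame"][180:370,215:405]
cv2.imwrite("pics/tc.png",cv2.resize(t,None,fx=4,fy=4,interpolation=cv2.INTER_CUBIC)[:,:,::-1])
cv2.imwrite("pics/sc.png",cv2.resize(s,None,fx=3,fy=3,interpolation=cv2.INTER_CUBIC)[:,:,::-1])
```

```text
side rack [(0.69, [326.0, 288.8, 123.4, 130.2])]
side red_cap []
side white_cap [(0.76, [367.2, 318.8, 39.2, 31.1]), (0.61, [341.4, 257.2, 13.5, 17.0])]
side rail_a [(0.75, [348.2, 275.3, 12.2, 23.6]), (0.56, [329.9, 237.0, 15.0, 22.0]), (0.56, [359.7, 296.6, 17.0, 26.3]), (0.47, [342.4, 256.5, 9.8, 17.3])]
side toner [(0.93, [295.5, 253.8, 43.6, 31.7]), (0.77, [242.1, 208.5, 45.5, 36.0]), (0.68, [234.5, 262.5, 30.4, 34.6]), (0.66, [291.3, 213.9, 15.2, 30.8]), (0.25, [342.9, 257.4, 10.1, 20.2])]
side clip [(0.63, [326.0, 328.5, 16.3, 17.2])]
side filed_box [(0.58, [297.4, 253.8, 39.8, 29.0])]
top rack [(0.72, [359.1, 252.1, 107.0, 74.6])]
top red_cap [(0.61, [312.2, 243.6, 11.3, 29.1])]
top white_cap [(0.47, [399.0, 228.1, 10.3, 33.6])]
top rail_a [(0.7, [384.2, 231.2, 21.3, 6.4]), (0.6, [366.6, 233.4, 19.9, 7.6]), (0.56, [346.6, 237.9, 24.1, 7.3]), (0.51, [326.2, 237.9, 18.6, 9.2])]
top toner [(0.89, [326.2, 269.4, 19.1, 37.5]), (0.67, [278.1, 268.7, 23.6, 22.0]), (0.66, [323.2, 321.8, 19.0, 16.9]), (0.66, [264.1, 308.5, 23.2, 36.6])]
top clip [(0.66, [395.2, 260.9, 10.8, 5.3])]
top filed_box [(0.6, [384.9, 234.1, 18.1, 24.1])]
```

View pics/tc.png

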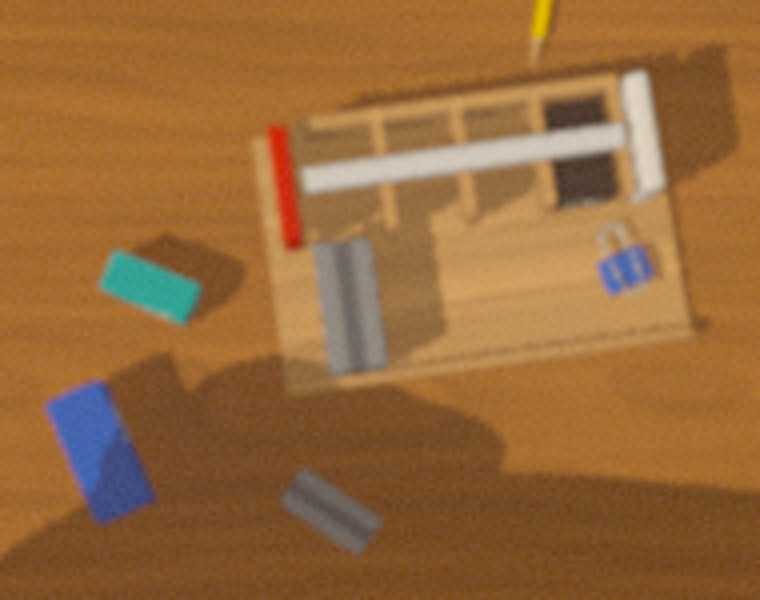

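View pics/sc.png

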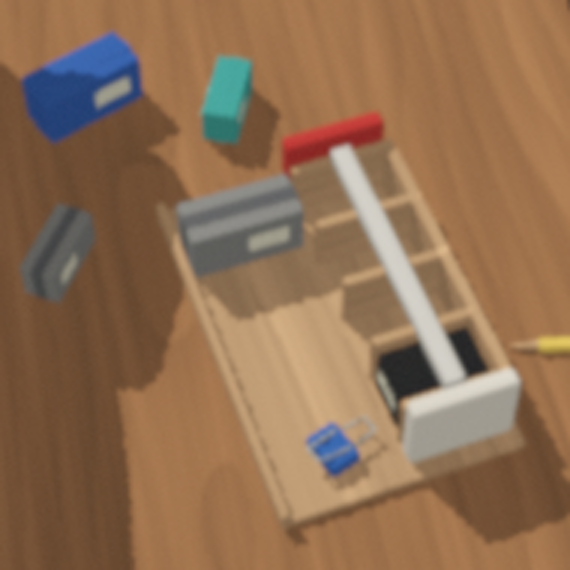

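```bash
cat > h.py <<'E'
import numpy as np,cv2
from scipy.optimize import least_squares
def proj(p,X):
    X=np.atleast_2d(X); c=(X-p["xyz"])@np.array(p["rotation"])
    return np.c_[p["fx"]*c[:,0]/c[:,2]+p["cx"],p["fy"]*c[:,1]/c[:,2]+p["cy"]]
def back(p,uv,z):
    uv=np.atleast_2d(uv); d=np.c_[(uv[:,0]-p["cx"])/p["fx"],(uv[:,1]-p["cy"])/p["fy"],np.ones(len(uv))]@np.array(p["rotation"]).T
    return p["xyz"]+d*((z-p["xyz"][2])/d[:,2])[:,None]
def R2W(q,X):
    X=np.atleast_2d(X).astype(float); c,s=np.cos(q[2]),np.sin(q[2])
    return np.c_[q[0]+c*X[:,0]-s*X[:,1],q[1]+s*X[:,0]+c*X[:,1],X[:,2]]
E
cat > fit.py <<'E'
import pickle; from h import *
P,S=pickle.load(open("d.pkl","rb"))
top=[((301,171),(52,104,62)),((303,193),(38,104,62)),((625,123),(52,-104,62)),((627,148),(38,-104,62)),
((391,226),(7,52,52)),((472,217),(7,0,52)),((548,209),(7,-52,52)),((289,392),(-87,135,3)),((693,337),(-87,-135,3)),((251,140),(87,135,6))]
side=[((331,152),(38,104,62)),((352,146),(52,104,62)),((443,381),(38,-104,62)),((465,375),(52,-104,62)),((290,528),(-87,-135,3)),((160,205),(-87,135,6)),((305,228),(7,52,52)),((345,284),(7,0,52)),((373,346),(7,-52,52))]
def prep(l,f,o): 
    return np.array([a for a,_ in l])/f+np.array(o)-.5+.5/f, np.array([b for _,b in l])/1000
T=prep(top,4,(240,195)); D=prep(side,3,(215,180))
def res(q,m): return np.concatenate([ (proj(P[n],R2W(q,X))-uv).ravel() for n,(uv,X) in m.items()])
for m in ({"top":T},{"side":D},{"top":T,"side":D}):
    r=least_squares(res,[.45,-.05,0.1],args=(m,),loss="soft_l1"); print(np.round(r.x,4),np.degrees(r.x[2]).round(2)); print(np.round(res(r.x,m).reshape(-1,2),1).tolist())
E
python3 fit.py
```

```text
[ 0.5596 -0.0919  0.1455] 8.33
[[0.4, -0.3], [0.7, -0.5], [-0.9, 0.3], [-0.5, -0.7], [0.4, 0.7], [-0.0, 0.1], [0.9, -0.7], [-0.4, 1.1], [-0.8, 0.3], [0.1, -0.0]]
[ 0.5621 -0.0936  0.1455] 8.33
[[0.2, -0.3], [-0.7, -0.1], [1.4, 0.9], [0.7, 0.8], [-2.3, -0.1], [-0.6, 2.9], [4.0, -0.9], [-0.4, -0.5], [-0.2, -1.1]]
[ 0.5608 -0.0927  0.1456] 8.34
[[0.7, -0.8], [1.0, -1.0], [-0.6, -0.2], [-0.2, -1.2], [0.7, 0.2], [0.3, -0.4], [1.2, -1.2], [-0.1, 0.6], [-0.5, -0.2], [0.4, -0.5], [-0.4, -0.6], [-1.4, -0.3], [0.7, 0.6], [-0.1, 0.5], [-3.1, -0.4], [-1.3, 2.7], [3.3, -1.1], [-1.1, -0.8], [-0.9, -1.4]]
```

```bash
cat >> h.py <<'E'
Q=[0.5608,-0.0927,0.1456]
def W2R(q,X):
    X=np.atleast_2d(X).astype(float); c,s=np.cos(q[2]),np.sin(q[2]); d=X[:,:2]-np.array(q[:2])
    return np.c_[c*d[:,0]+s*d[:,1],-s*d[:,0]+c*d[:,1],X[:,2]]
E
python3 - <<'E'
import pickle; from h import *
P,S=pickle.load(open("d.pkl","rb"))
uv=np.array([(316,247),(367,239),(386,366),(331,375)])/4+[240,195]-.375
print("toner top corners rack mm",(W2R(Q,back(P["top"],uv,.05))*1000).round(1).tolist())
uv=np.array([(178,205),(287,178),(302,208),(190,240)])/3+[215,180]-.33
print("side",(W2R(Q,back(P["side"],uv,.05))*1000).round(1).tolist())
uv=np.array([(602,268),(645,255),(655,278),(613,294)])/4+[240,195]-.375
print("clip",(W2R(Q,back(P["top"],uv,.018))*1000).round(1).tolist())
uv=np.array([(268,127),(285,125),(287,248),(301,246)])/4+[240,195]-.375
print("cap",(W2R(Q,back(P["top"],uv,.068))*1000).round(1).tolist())
for n,r in dict(above=(45,78,62),b=(45,26,62),c=(45,-26,62),push0=(-37,130,20)).items(): print(n,R2W(Q,np.array(r)/1000).round(4))
for n in P:
  for t in ["canister","phone_stand"]:
    r=S.get((n,t))
E
```

```text
toner top corners rack mm [[1.6, 103.5, 50.0], [2.0, 70.1, 50.0], [-80.9, 70.0, 50.0], [-81.5, 105.6, 50.0]]
side [[-77.5, 103.5, 50.0], [3.6, 99.7, 50.0], [4.2, 70.4, 50.0], [-79.1, 71.2, 50.0]]
clip [[-35.0, -81.8, 18.0], [-30.5, -111.4, 18.0], [-46.6, -115.3, 18.0], [-53.1, -86.2, 18.0]]
cap [[80.7, 123.1, 68.0], [80.4, 112.1, 68.0], [1.2, 121.9, 68.0], [1.2, 112.9, 68.0]]
above [[ 0.594 -0.009  0.062]]
b [[ 0.6016 -0.0604  0.062 ]]
c [[ 0.6091 -0.1119  0.062 ]]
push0 [[0.5053 0.0306 0.02  ]]
```

```bash
python3 -m crank '{"slide":[[-0.02,-0.015,0],[-0.055,-0.04,0],[-0.095,-0.07,0],[-0.135,-0.1,0],[-0.175,-0.13,0],[-0.215,-0.16,0],[-0.255,-0.19,0],[-0.29,-0.21,0]],"roll":[-0.04,-0.1,-0.16,-0.22,-0.28,-0.33,-0.36,-0.382],"grip":[0,0,0,0,0,0,0,0]}' 30
cat >> h.py <<'E'
def go(r,q=Q):
    from rig import observe
    o=observe(); R=np.array(o["tool_rot"]); t=R2W(q,np.array(r)/1000)[0]
    a=np.degrees(np.arctan2(R[1,1],R[0,1])); 
    print("t",round(o["time_s"],2),"tcp rack mm",(W2R(q,o["position"])*1000).round(1)[0],"yaw err tool-y vs rack-y deg",round(a-90-np.degrees(q[2]),2),"F",o["ft_force"].round(1),"grip",round(o["grip_width"],4))
    print("slide mm",((R.T@(t-o["position"]))*1000).round(1))
E
python3 -c "
from h import *
go((45,78,110))"
```

```text
time_s: 1.75
position: [0.363, 0.2599, 0.2316]
tool_rot: [[-0.99, -0.144, 0.001], [-0.144, 0.99, -0.0], [-0.001, -0.0, -1.0]]
ft_force: [0.5, 2.0, -0.5]
grip_width: 0.0002
t 1.75 tcp rack mm [-144.6  377.6  231.6] yaw err tool-y vs rack-y deg -0.08 F [ 0.5  2.  -0.5] grip 0.0002
slide mm [-189.9 -299.3  121.7]
```

```bash
python3 -m crank '{"slide":[[-0.015,-0.025,0],[-0.04,-0.065,0],[-0.07,-0.11,0],[-0.1,-0.155,0],[-0.13,-0.2,0],[-0.155,-0.245,0.01],[-0.175,-0.28,0.02],[-0.18,-0.3,0.03]],"roll":[0,0,0,0,0,0,0,0],"grip":[0,0,0,0,0,0,0,0]}'
python3 -c "
from h import *
go((45,78,110))
from rig import get_image
import pickle
p=get_image('wrist'); pickle.dump(p,open('w1.pkl','wb')); cv2.imwrite('pics/w1.png',p['frame'][:,:,::-1])"
```

```text
time_s: 2.55
position: [0.5851, -0.012, 0.2004]
tool_rot: [[-0.99, -0.142, 0.001], [-0.142, 0.99, -0.0], [-0.001, -0.001, -1.0]]
ft_force: [-1.0, -0.0, 0.3]
grip_width: -0.0
t 2.55 tcp rack mm [ 35.8  76.3 200.4] yaw err tool-y vs rack-y deg -0.2 F [-1.  -0.   0.3] grip -0.0
slide mm [-9.2  1.8 90.4]
```

View pics/w1.png

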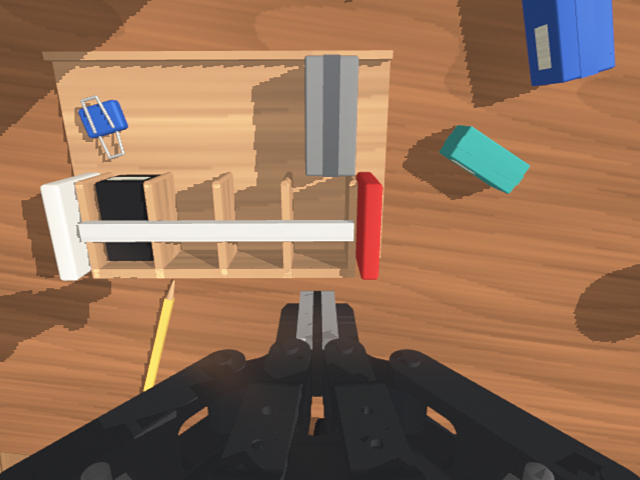

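```bash
cat > fw.py <<'E'
import pickle; from h import *
p=pickle.load(open("w1.pkl","rb"))
L=[((354,222),(38,104,62)),((354,241),(52,104,62)),((78,222),(38,-104,62)),((79,241),(52,-104,62)),((287,177),(7,52,52)),((218,176),(7,0,52)),((148,175),(7,-52,52)),((393,51),(-87,135,16)),((42,53),(-87,-135,16))]
uv=np.array([a for a,_ in L],float); X=np.array([b for _,b in L])/1000
f=lambda q:(proj(p,R2W(q,X))-uv).ravel()
r=least_squares(f,Q,loss="soft_l1"); print(r.x.round(4),np.degrees(r.x[2])); print(f(r.x).reshape(-1,2).round(1).tolist())
q=r.x
print((W2R(q,back(p,[(306,56),(356,56),(355,176),(307,174)],.05))*1000).round(1))
print("fingertip px pred",proj(p,R2W(q,W2R(q,[0.5851,-0.012,0.2004]))))
E
python3 fw.py
```

```text
[ 0.5601 -0.0934  0.1421] 8.142616968452094
[[0.6, 0.3], [0.1, -1.0], [-0.0, 0.3], [2.5, -1.0], [-1.6, 2.0], [-1.7, 3.0], [-0.9, 4.0], [1.4, -2.2], [0.1, -4.0]]
[[-77.8  68.2  50. ]
 [-77.8 102.6  50. ]
 [  5.1 104.4  50. ]
 [  3.6  68.2  50. ]]
fingertip px pred [[320.02970201 310.57517408]]
```

```bash
sed -i 's/^Q=.*/Q=[0.5603,-0.0931,0.1435]/' h.py; python3 -c "
from h import *
go((45,78,66))"
```

```text
t 2.6 tcp rack mm [ 35.7  74.5 198.2] yaw err tool-y vs rack-y deg -0.19 F [-0.5 -2.8 -1.9] grip 0.0001
slide mm [ -9.6   3.6 132.2]
```

```bash
python3 -m crank '{"slide":[[-0.004,0.001,0.015],[-0.008,0.003,0.05],[-0.009,0.003,0.085],[-0.009,0.003,0.11],[-0.009,0.003,0.123],[-0.009,0.003,0.13],[-0.009,0.003,0.13],[-0.009,0.003,0.13]],"roll":[0,0,0,0,0,0,0,0],"grip":[0,0,0,0,0,0,0,0]}'
python3 -c "
from h import *
go((45,78,62))"
```

```text
time_s: 3.4
position: [0.5923, -0.0047, 0.0725]
tool_rot: [[-0.99, -0.144, 0.002], [-0.144, 0.99, -0.0], [-0.002, -0.001, -1.0]]
ft_force: [0.5, -0.5, 0.2]
grip_width: 0.0
t 3.4 tcp rack mm [44.3 82.9 72.5] yaw err tool-y vs rack-y deg 0.04 F [ 0.5 -0.5  0.2] grip 0.0
slide mm [-0.7 -4.9 10.5]
```

```bash
python3 -m crank '{"slide":[[0,-0.002,0.003],[0,-0.004,0.006],[0,-0.005,0.008],[0,-0.005,0.009],[0,-0.005,0.010],[0,-0.005,0.0105],[0,-0.005,0.011],[0,-0.005,0.0115]],"roll":[0,0,0,0,0,0,0,0],"grip":[0,0,0,0,0,0,0,0]}'
python3 -c "
from h import *
go((45,78,62))"
```

```text
time_s: 4.2
position: [0.5924, -0.0098, 0.062]
tool_rot: [[-0.99, -0.144, 0.001], [-0.144, 0.99, -0.001], [-0.001, -0.001, -1.0]]
ft_force: [-8.2, -0.9, 21.8]
grip_width: 0.0001
t 4.2 tcp rack mm [43.7 77.8 62. ] yaw err tool-y vs rack-y deg 0.05 F [-8.2 -0.9 21.8] grip 0.0001
slide mm [-1.3  0.2 -0. ]
```

```bash
python3 -m crank '{"slide":[[0,-0.004,-0.0003],[-0.0005,-0.012,-0.0003],[-0.001,-0.022,-0.0003],[-0.001,-0.032,-0.0003],[-0.001,-0.042,-0.0003],[-0.001,-0.049,-0.0003],[-0.001,-0.052,-0.0003],[-0.001,-0.052,-0.0003]],"roll":[0,0,0,0,0,0,0,0],"grip":[0,0,0,0,0,0,0,0]}'
python3 -c "
from h import *
go((45,26,62))"
```

```text
time_s: 5.0
position: [0.6018, -0.0602, 0.062]
tool_rot: [[-0.99, -0.144, 0.003], [-0.144, 0.99, 0.001], [-0.003, 0.001, -1.0]]
ft_force: [-0.3, 6.3, 12.2]
grip_width: -0.0002
t 5.0 tcp rack mm [45.7 26.7 62. ] yaw err tool-y vs rack-y deg 0.04 F [-0.3  6.3 12.2] grip -0.0002
slide mm [ 0.7 -0.7  0. ]
```

Contact held (12 N). On to the third gap.

```bash
python3 -m crank '{"slide":[[0,-0.004,0.0003],[0,-0.012,0.0003],[0,-0.022,0.0003],[0,-0.032,0.0003],[0,-0.042,0.0003],[0,-0.049,0.0003],[0,-0.0525,0.0003],[0,-0.0525,0.0003]],"roll":[0,0,0,0,0,0,0,0],"grip":[0,0,0,0,0,0,0,0]}'
python3 -c "
from h import *
go((45,-26,62))"
```

```text
time_s: 5.8
position: [0.6092, -0.1113, 0.062]
tool_rot: [[-0.99, -0.144, 0.003], [-0.144, 0.99, 0.002], [-0.003, 0.002, -1.0]]
ft_force: [-1.0, 10.0, 14.7]
grip_width: -0.0002
t 5.8 tcp rack mm [ 45.8 -25.   62. ] yaw err tool-y vs rack-y deg 0.05 F [-1.  10.  14.7] grip -0.0002
slide mm [ 0.8 -1.   0. ]
```

```bash
python3 -m crank '{"slide":[[0,0,-0.02],[0,0,-0.05],[0.01,0.015,-0.07],[0.03,0.05,-0.07],[0.055,0.09,-0.07],[0.075,0.13,-0.07],[0.083,0.152,-0.07],[0.083,0.16,-0.07]],"roll":[0,0,0,0,0,0,0,0],"grip":[0,0,0,0,0,0,0,0]}'
python3 -m crank '{"slide":[[0,0,0],[0,0,0],[0,0,0],[0,0,0],[0,0,0],[0,0,0],[0,0,0],[0,0,0]],"roll":[0,0,0,0,0,0,0,0],"grip":[0,0,0,0,0,0,0,0]}'
python3 -c "
from h import *
go((-37,135,22))
from rig import get_image
import pickle
p=get_image('wrist'); pickle.dump(p,open('w2.pkl','wb')); cv2.imwrite('pics/w2.png',p['frame'][:,:,::-1])"
```

```text
time_s: 6.6
position: [0.5019, 0.0354, 0.1302]
tool_rot: [[-0.989, -0.146, -0.0], [-0.146, 0.989, 0.0], [0.0, 0.0, -1.0]]
ft_force: [-0.6, -0.3, -0.3]
grip_width: -0.0001
time_s: 7.4
position: [0.5032, 0.0335, 0.1298]
tool_rot: [[-0.99, -0.144, 0.0], [-0.144, 0.99, -0.0], [-0.0, -0.0, -1.0]]
ft_force: [0.4, -0.2, -0.3]
grip_width: -0.0002
t 7.4 tcp rack mm [-38.4 133.5 129.8] yaw err tool-y vs rack-y deg 0.04 F [ 0.4 -0.2 -0.3] grip -0.0002
slide mm [ -1.4   1.5 107.8]
```

View pics/w2.png

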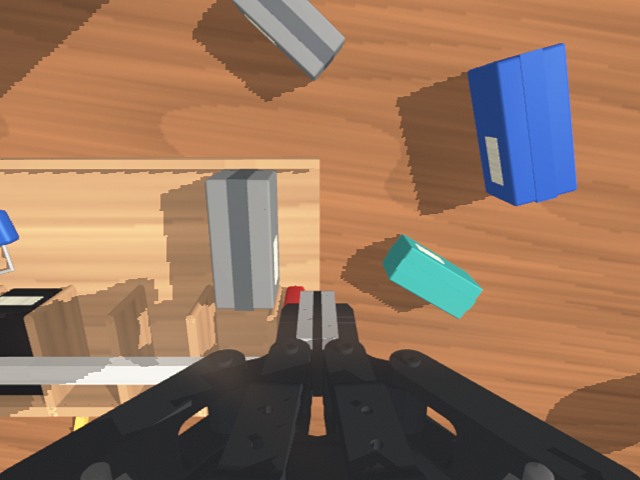

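Run:
```python
import pickle; from h import *
p=pickle.load(open("w2.pkl","rb"))
for z in (0,.03): print("turq",(W2R(Q,back(p,[(384,265),(460,318),(400,236)],z))*1000).round(0).tolist())
print("toner",(W2R(Q,back(p,[(207,180),(276,170),(277,308),(216,308)],.05))*1000).round(1).tolist())
print(proj(p,[[0.5032,0.0335,0.1298]]))
```

```text
turq [[-6.0, 183.0, 0.0], [39.0, 245.0, 0.0], [-29.0, 193.0, 0.0]]
turq [[-18.0, 177.0, 30.0], [22.0, 233.0, 30.0], [-38.0, 187.0, 30.0]]
toner [[-78.6, 69.0, 50.0], [-84.4, 108.8, 50.0], [3.5, 106.7, 50.0], [3.5, 67.7, 50.0]]
[[320.06934067 310.54109844]]
```

```bash
python3 -m crank '{"slide":[[-0.001,0,0.015],[-0.0015,0,0.04],[-0.0015,0,0.065],[-0.0015,0,0.085],[-0.0015,0,0.1],[-0.0015,0,0.107],[-0.0015,0,0.107],[-0.0015,0,0.107]],"roll":[0,0,0,0,0,0,0,0],"grip":[0,0,0,0,0,0,0,0]}'
python3 -m crank '{"slide":[[0,-0.002,0],[0,-0.005,0],[0,-0.008,0],[0,-0.011,0],[0,-0.014,0],[0,-0.017,0],[0,-0.019,0],[0,-0.02,0]],"roll":[0,0,0,0,0,0,0,0],"grip":[0,0,0,0,0,0,0,0]}'
python3 -c "
from h import *
go((-38,15,22))
from rig import get_image
import pickle
p=get_image('wrist'); pickle.dump(p,open('w3.pkl','wb')); cv2.imwrite('pics/w3.png',p['frame'][:,:,::-1])"
```

```text
time_s: 8.25
position: [0.5051, 0.0337, 0.0234]
tool_rot: [[-0.99, -0.144, 0.001], [-0.144, 0.99, -0.0], [-0.001, -0.0, -1.0]]
ft_force: [1.4, -0.0, 0.0]
grip_width: 0.0
time_s: 9.05
position: [0.5076, 0.0139, 0.0229]
tool_rot: [[-0.99, -0.144, 0.0], [-0.144, 0.99, 0.0], [-0.0, 0.0, -1.0]]
ft_force: [-0.0, 3.6, 2.3]
grip_width: -0.0001
t 9.05 tcp rack mm [-36.9 113.5  22.9] yaw err tool-y vs rack-y deg 0.03 F [-0.   3.6  2.3] grip -0.0001
slide mm [  1.2 -98.5   0.9]
```

View pics/w3.png

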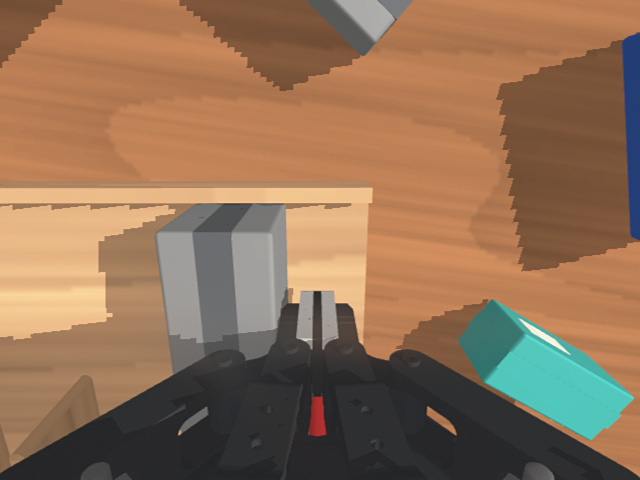

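```bash
python3 -m crank '{"slide":[[0,0.003,0],[0,0.004,0.003],[0,0.004,0.008],[0,0.004,0.012],[0,0.002,0.0125],[0,0.0,0.0125],[0,-0.004,0.0125],[0,-0.008,0.0125]],"roll":[0,0,0,0,0,0,0,0],"grip":[0,0,0,0,0,0,0,0]}'
python3 -m crank '{"slide":[[0,-0.002,0],[0,-0.005,0],[0,-0.009,0],[0,-0.013,0],[0,-0.017,0],[0,-0.021,0],[0,-0.024,0],[0,-0.025,0]],"roll":[0,0,0,0,0,0,0,0],"grip":[0,0,0,0,0,0,0,0]}'
python3 -c "
from h import *
go((-38,15,10))
from rig import get_image
import pickle
p=get_image('wrist'); pickle.dump(p,open('w4.pkl','wb')); cv2.imwrite('pics/w4.png',p['frame'][:,:,::-1])"
```

```text
time_s: 9.9
position: [0.5086, 0.0097, 0.0131]
tool_rot: [[-0.99, -0.144, 0.002], [-0.144, 0.99, 0.005], [-0.003, 0.004, -1.0]]
ft_force: [-11.6, 38.7, 55.9]
grip_width: -0.0002
time_s: 10.7
position: [0.5132, -0.0153, 0.0133]
tool_rot: [[-0.99, -0.144, 0.004], [-0.144, 0.99, 0.004], [-0.005, 0.004, -1.0]]
ft_force: [-4.0, 32.0, 42.2]
grip_width: 0.0001
t 10.7 tcp rack mm [-35.4  83.7  13.3] yaw err tool-y vs rack-y deg 0.04 F [-4.  32.  42.2] grip 0.0001
slide mm [  2.6 -68.7   3. ]
```

View pics/w4.png

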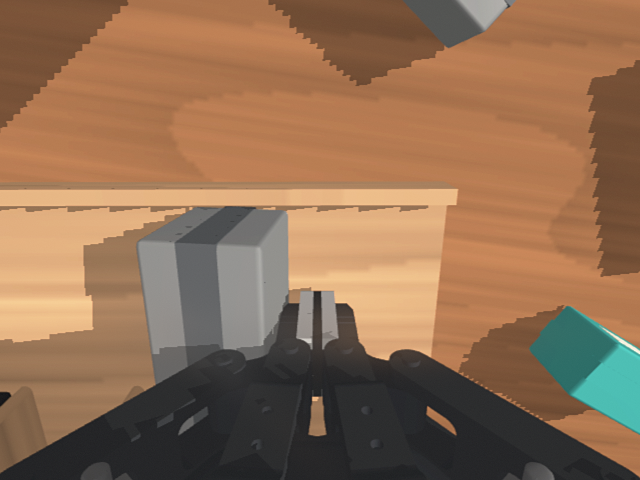

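```bash
python3 -m crank '{"slide":[[0,0.002,-0.004],[0,0.004,-0.009],[0,0.005,-0.014],[0,0.005,-0.014],[0,0.005,-0.014],[0,0.005,-0.014],[0,0.005,-0.014],[0,0.005,-0.014]],"roll":[0,0,0,0,0,0,0,0],"grip":[0,0,0,0,0,0,0,0]}'
python3 - <<'E'
from h import *
go((-38,15,24))
from rig import get_image
import pickle
p=get_image('side'); s=p['frame'][190:350,240:400]; cv2.imwrite('pics/s5.png',cv2.resize(s,None,fx=3.5,fy=3.5,interpolation=cv2.INTER_CUBIC)[:,:,::-1])
p=get_image('wrist'); pickle.dump(p,open('w5.pkl','wb')); cv2.imwrite('pics/w5.png',p['frame'][:,:,::-1])
E
```

```text
time_s: 11.55
position: [0.5116, -0.0138, 0.0242]
tool_rot: [[-0.99, -0.144, -0.0], [-0.144, 0.99, 0.0], [0.0, 0.0, -1.0]]
ft_force: [0.3, 3.4, 2.6]
grip_width: -0.0002
t 11.55 tcp rack mm [-36.8  85.5  24.2] yaw err tool-y vs rack-y deg 0.03 F [0.3 3.4 2.6] grip -0.0002
slide mm [  1.2 -70.5   0.2]
```

View pics/w5.png

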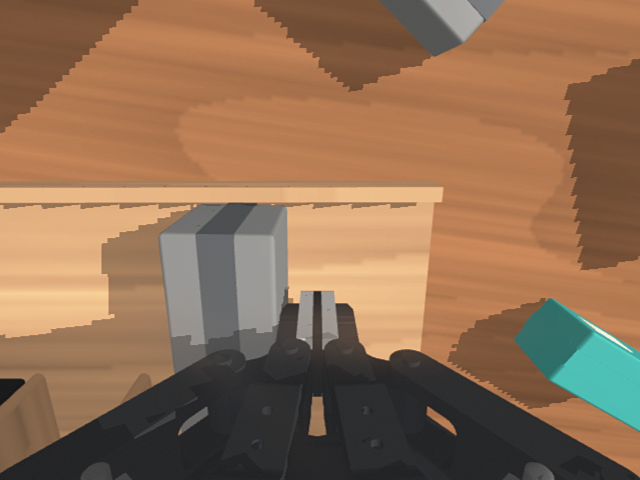

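View pics/s5.png

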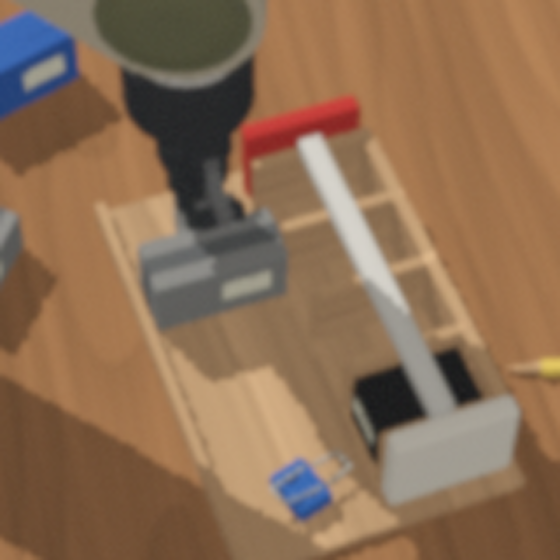

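```bash
python3 -m crank '{"slide":[[0.001,-0.003,0],[0.001,-0.006,0],[0.001,-0.01,0],[0.001,-0.014,0],[0.001,-0.018,0],[0.001,-0.022,0],[0.001,-0.026,0],[0.001,-0.03,0]],"roll":[0,0,0,0,0,0,0,0],"grip":[0,0,0,0,0,0,0,0]}'
python3 - <<'E'
from h import *
go((-38,15,24))
from rig import get_image
import pickle
p=get_image('wrist'); pickle.dump(p,open('w6.pkl','wb')); cv2.imwrite('pics/w6.png',p['frame'][:,:,::-1])
E
```

```text
time_s: 12.45
position: [0.515, -0.044, 0.0243]
tool_rot: [[-0.99, -0.144, -0.0], [-0.144, 0.99, -0.0], [0.0, -0.0, -1.0]]
ft_force: [-0.9, 2.5, 2.0]
grip_width: 0.0004
t 12.45 tcp rack mm [-37.8  55.1  24.3] yaw err tool-y vs rack-y deg 0.03 F [-0.9  2.5  2. ] grip 0.0004
slide mm [  0.2 -40.1   0.3]
```

View pics/w6.png

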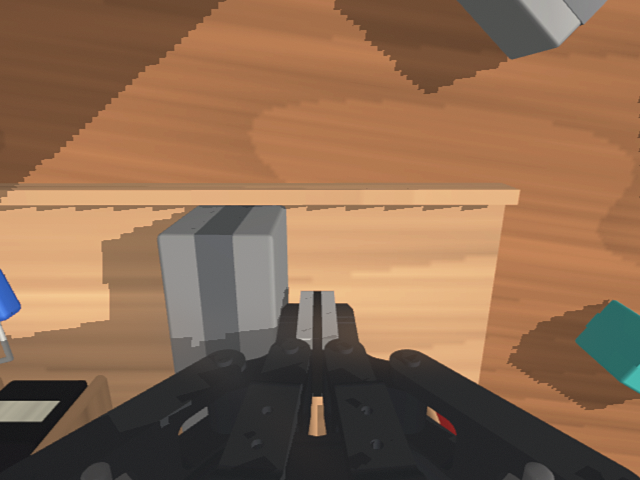

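```bash
cat > tb.py <<'E'
import pickle,sys; from h import *
p=pickle.load(open(sys.argv[1],"rb"))
for z,uv in [(.05,eval(sys.argv[2]))]: print((W2R(Q,back(p,uv,z))*1000).round(1).tolist())
E
python3 tb.py w6.pkl "[(159,237),(274,237),(176,370),(270,360)]"; python3 tb.py w5.pkl "[(160,234),(274,234),(176,370)]"
python3 - <<'E'
import pickle; from h import *
p=pickle.load(open("w6.pkl","rb"))
for y in (22,24,26,28,30): print(y,proj(p,R2W(Q,np.array([(-79,y-19,50),(-79,y+19,50),(-79,y-19,6),(-79,y+19,6)])/1000)).round(0).tolist())
E
```

```text
[[-77.9, 4.0, 50.0], [-77.9, 40.3, 50.0], [-28.4, 3.9, 50.0], [-32.5, 37.4, 50.0]]
[[-77.9, 34.9, 50.0], [-78.0, 70.7, 50.0], [-27.5, 34.3, 50.0]]
22 [[155.0, 234.0], [276.0, 234.0], [197.0, 202.0], [287.0, 202.0]]
24 [[162.0, 234.0], [282.0, 234.0], [201.0, 202.0], [291.0, 202.0]]
26 [[168.0, 234.0], [289.0, 234.0], [206.0, 202.0], [296.0, 202.0]]
28 [[174.0, 234.0], [295.0, 234.0], [211.0, 202.0], [301.0, 202.0]]
30 [[181.0, 234.0], [302.0, 234.0], [216.0, 202.0], [306.0, 202.0]]
```

```bash
python3 -m crank '{"slide":[[0,-0.004,0],[0,-0.01,0],[0,-0.017,0],[0,-0.024,0],[0,-0.031,0],[0,-0.038,0],[0,-0.044,0],[0,-0.048,0]],"roll":[0,0,0,0,0,0,0,0],"grip":[0,0,0,0,0,0,0,0]}'
python3 - <<'E'
from h import *
go((-38,7,24))
from rig import get_image
import pickle
p=get_image('wrist'); pickle.dump(p,open('w7.pkl','wb')); cv2.imwrite('pics/w7.png',p['frame'][:,:,::-1])
E
```

```text
time_s: 13.3
position: [0.5219, -0.0917, 0.0243]
tool_rot: [[-0.99, -0.143, 0.0], [-0.143, 0.99, -0.0], [-0.0, -0.0, -1.0]]
ft_force: [-1.4, 3.0, 2.3]
grip_width: -0.0001
t 13.3 tcp rack mm [-37.8   6.8  24.3] yaw err tool-y vs rack-y deg 0.02 F [-1.4  3.   2.3] grip -0.0001
slide mm [0.2 0.2 0.3]
```

View pics/w7.png

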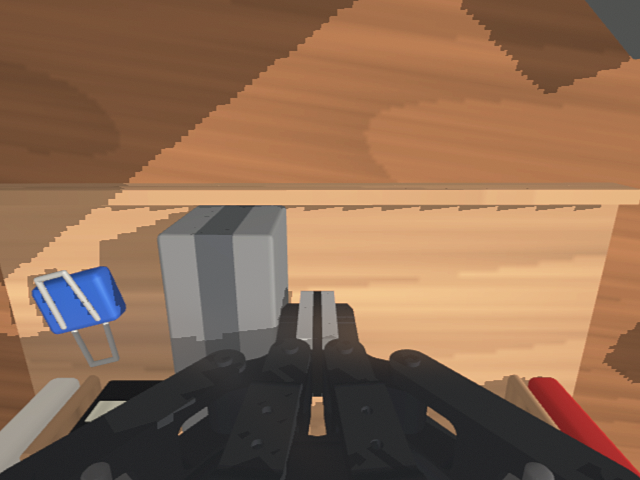

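```bash
python3 -m crank '{"slide":[[0,0.005,0],[0,0.012,-0.01],[0,0.012,-0.04],[0.01,0.005,-0.075],[0.04,-0.01,-0.085],[0.07,-0.025,-0.085],[0.09,-0.033,-0.085],[0.095,-0.033,-0.085]],"roll":[0,0,0,0,0,0,0,0],"grip":[0,0,0,0,0.01,0.01,0.01,0.01]}'
python3 -m crank '{"slide":[[0,0,0],[0,0,0],[0,0,0],[0,0,0],[0,0,0],[0,0,0],[0,0,0],[0,0,0]],"roll":[0,0,0,0,0,0,0,0],"grip":[0.01,0.01,0.01,0.01,0.01,0.01,0.01,0.01]}'
python3 - <<'E'
from h import *
go((-120,-26,26))
from rig import get_image
import pickle
P={}
for n in ('wrist','top','side'):
    P[n]=get_image(n)
pickle.dump(P,open('w8.pkl','wb'))
cv2.imwrite('pics/w8.png',P['wrist']['frame'][:,:,::-1])
a=cv2.resize(P['top']['frame'][205:305,295:420],None,fx=3.2,fy=3.2,interpolation=cv2.INTER_CUBIC); b=cv2.resize(P['side']['frame'][210:370,260:400],(350,400),interpolation=cv2.INTER_CUBIC)
o=np.zeros((400,760,3),np.uint8); o[:a.shape[0],:a.shape[1]]=a; o[:,405:755]=b
cv2.imwrite('pics/ts8.png',o[:,:,::-1])
E
```

```text
time_s: 14.15
position: [0.4313, -0.1376, 0.1101]
tool_rot: [[-0.99, -0.142, 0.0], [-0.142, 0.99, -0.0], [-0.0, -0.0, -1.0]]
ft_force: [0.3, 0.8, 1.0]
grip_width: 0.0098
time_s: 14.95
position: [0.4326, -0.1374, 0.1093]
tool_rot: [[-0.99, -0.144, -0.0], [-0.144, 0.99, -0.0], [0.0, -0.0, -1.0]]
ft_force: [-0.2, 0.7, 0.3]
grip_width: 0.0104
t 14.95 tcp rack mm [-132.7  -25.6  109.3] yaw err tool-y vs rack-y deg 0.04 F [-0.2  0.7  0.3] grip 0.0104
slide mm [-12.7  -0.4  83.3]
```

View pics/w8.png

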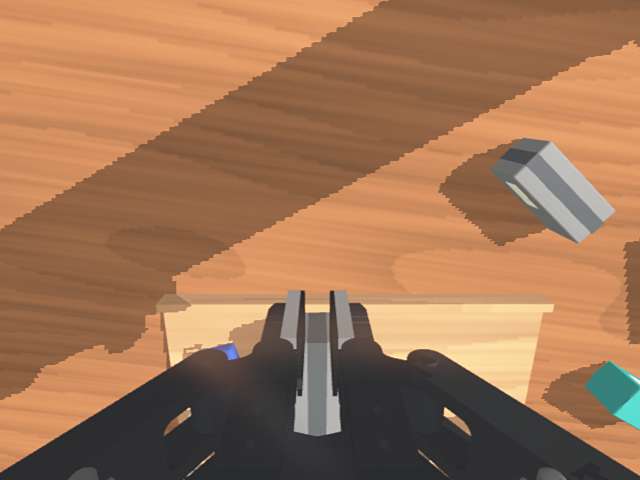

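View pics/ts8.png

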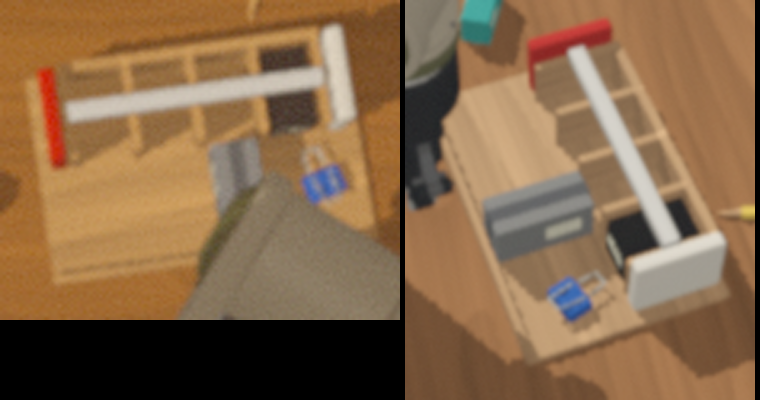

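```bash
python3 -m crank '{"slide":[[0,0,0.015],[0,0,0.04],[0,0,0.062],[0,0,0.077],[0,0,0.081],[-0.003,0,0.082],[-0.01,0,0.082],[-0.018,0,0.082]],"roll":[0,0,0,0,0,0,0,0],"grip":[0.01,0.01,0.01,0.01,0.01,0.01,0.01,0.01]}'
python3 -m crank '{"slide":[[-0.004,0,0],[-0.009,0,0],[-0.014,0,0],[-0.019,0,0],[-0.024,0,0],[-0.029,0,0],[-0.033,0,0],[-0.036,0,0]],"roll":[0,0,0,0,0,0,0,0],"grip":[0.01,0.01,0.01,0.01,0.01,0.01,0.01,0.01]}'
python3 - <<'E'
from h import *
go((-16,-26,26))
from rig import get_image
import pickle
p=get_image('wrist'); pickle.dump(p,open('w9.pkl','wb')); cv2.imwrite('pics/w9.png',p['frame'][:,:,::-1])
p=get_image('side'); s=p['frame'][190:350,240:400]; cv2.imwrite('pics/s9.png',cv2.resize(s,None,fx=3.5,fy=3.5,interpolation=cv2.INTER_CUBIC)[:,:,::-1])
E
```

```text
time_s: 15.9
position: [0.4514, -0.135, 0.0281]
tool_rot: [[-0.99, -0.144, 0.001], [-0.144, 0.99, -0.001], [-0.001, -0.001, -1.0]]
ft_force: [-0.3, 0.2, 0.4]
grip_width: 0.0102
time_s: 16.7
position: [0.4861, -0.1295, 0.0273]
tool_rot: [[-0.99, -0.144, -0.001], [-0.144, 0.99, 0.0], [0.001, 0.0, -1.0]]
ft_force: [-4.1, -0.6, 2.7]
grip_width: 0.01
t 16.7 tcp rack mm [-78.7 -25.5  27.3] yaw err tool-y vs rack-y deg 0.05 F [-4.1 -0.6  2.7] grip 0.01
slide mm [-62.7  -0.6   1.3]
```

View pics/w9.png

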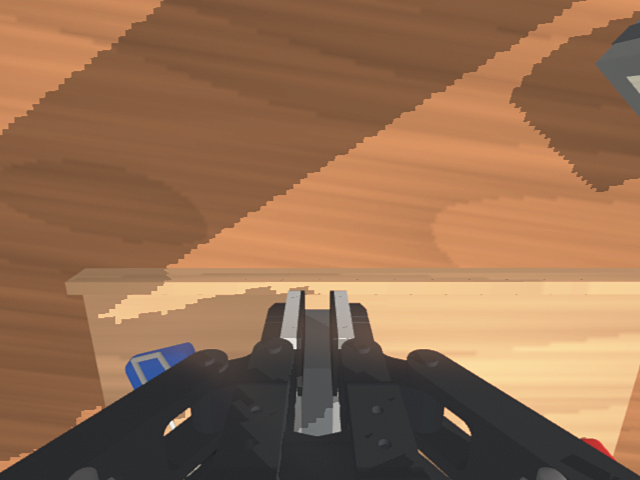

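View pics/s9.png

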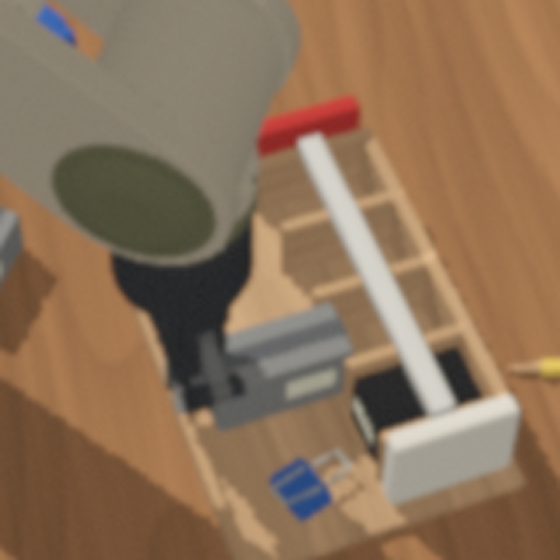

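```bash
python3 -m crank '{"slide":[[-0.004,0,0],[-0.009,0,0],[-0.014,0,0],[-0.019,0,0],[-0.024,0,0],[-0.029,0,0],[-0.034,0,0],[-0.038,0,0]],"roll":[0,0,0,0,0,0,0,0],"grip":[0.01,0.01,0.01,0.01,0.01,0.01,0.01,0.01]}'
python3 - <<'E'
from h import *
go((-16,-26,26))
from rig import get_image
import pickle
p=get_image('side'); s=p['frame'][190:350,240:400]; cv2.imwrite('pics/s10.png',cv2.resize(s,None,fx=3.5,fy=3.5,interpolation=cv2.INTER_CUBIC)[:,:,::-1])
E
```

```text
time_s: 17.6
position: [0.5241, -0.1241, 0.0273]
tool_rot: [[-0.99, -0.144, 0.0], [-0.144, 0.99, -0.0], [-0.0, -0.0, -1.0]]
ft_force: [-2.6, 0.3, -1.5]
grip_width: 0.01
t 17.6 tcp rack mm [-40.3 -25.5  27.3] yaw err tool-y vs rack-y deg 0.05 F [-2.6  0.3 -1.5] grip 0.01
slide mm [-24.3  -0.5   1.3]
```

View pics/s10.png

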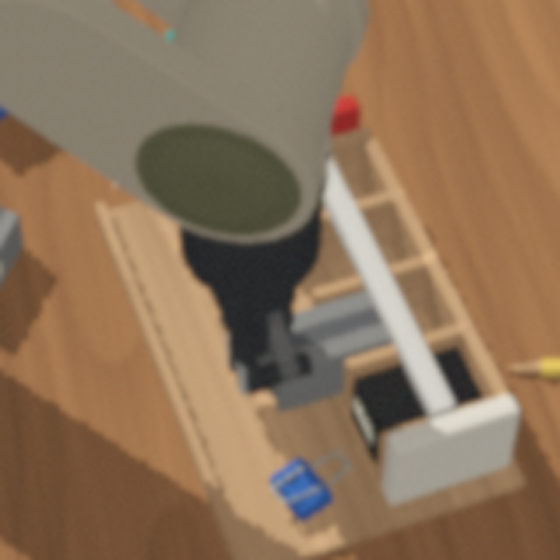

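```bash
python3 -m crank '{"slide":[[-0.003,0,0],[-0.006,0,0],[-0.009,0,0],[-0.012,0,0],[-0.015,0,0],[-0.017,0,0],[-0.019,0,0],[-0.02,0,0]],"roll":[0,0,0,0,0,0,0,0],"grip":[0.01,0.01,0.01,0.01,0.01,0.01,0.01,0.01]}'
python3 -c "
from h import *
go((-16,-26,26))"
```

```text
time_s: 18.45
position: [0.5435, -0.1213, 0.0273]
tool_rot: [[-0.99, -0.144, -0.0], [-0.144, 0.99, -0.0], [0.0, -0.0, -1.0]]
ft_force: [-2.6, -0.9, 1.7]
grip_width: 0.0097
t 18.45 tcp rack mm [-20.6 -25.5  27.3] yaw err tool-y vs rack-y deg 0.04 F [-2.6 -0.9  1.7] grip 0.0097
slide mm [-4.6 -0.5  1.3]
```

```bash
python3 -m crank '{"slide":[[-0.001,0,0],[-0.002,0,0],[-0.003,0,0],[-0.004,0,0],[-0.005,0,0],[-0.006,0,0],[-0.006,0,0],[-0.006,0,0]],"roll":[0,0,0,0,0,0,0,0],"grip":[0.01,0.01,0.01,0.01,0.01,0.01,0.01,0.01]}'
python3 -c "
from h import *
go((-16,-26,26))"
```

```text
time_s: 19.25
position: [0.5486, -0.1206, 0.0273]
tool_rot: [[-0.99, -0.144, -0.002], [-0.144, 0.99, -0.0], [0.002, 0.0, -1.0]]
ft_force: [-7.5, -1.3, 4.1]
grip_width: 0.01
t 19.25 tcp rack mm [-15.5 -25.5  27.3] yaw err tool-y vs rack-y deg 0.04 F [-7.5 -1.3  4.1] grip 0.01
slide mm [ 0.5 -0.5  1.3]
```

Force rising (7.5 N): the stop looks close. One more gentle nudge.

```bash
python3 -m crank '{"slide":[[-0.0003,0,0],[-0.0006,0,0],[-0.0009,0,0],[-0.0012,0,0],[-0.0012,0,0],[-0.0012,0,0],[-0.0012,0,0],[-0.0012,0,0]],"roll":[0,0,0,0,0,0,0,0],"grip":[0.01,0.01,0.01,0.01,0.01,0.01,0.01,0.01]}'
python3 - <<'E'
from h import *
go((-16,-26,26))
E
```

```text
time_s: 20.05
position: [0.5486, -0.1205, 0.0274]
tool_rot: [[-0.99, -0.144, -0.005], [-0.144, 0.99, -0.0], [0.005, 0.001, -1.0]]
ft_force: [-12.0, -3.0, 7.9]
grip_width: 0.0096
t 20.05 tcp rack mm [-15.5 -25.5  27.4] yaw err tool-y vs rack-y deg 0.05 F [-12.   -3.    7.9] grip 0.0096
slide mm [ 0.5 -0.5  1.4]
```

```bash
python3 -m crank '{"slide":[[0.003,0,0],[0.01,0,0],[0.025,0,0],[0.045,0,-0.005],[0.07,0,-0.03],[0.095,0,-0.07],[0.12,0,-0.11],[0.13,0,-0.14]],"roll":[0,0,0,0,0,0,0,0],"grip":[0.01,0.01,0.01,0.01,0.01,0.01,0.01,0.01]}'
python3 -m crank '{"slide":[[0.01,0.03,-0.02],[0.02,0.07,-0.04],[0.03,0.11,-0.05],[0.04,0.15,-0.05],[0.05,0.19,-0.05],[0.05,0.23,-0.05],[0.05,0.26,-0.05],[0.05,0.27,-0.05]],"roll":[0,0,0,0,0,0,0,0],"grip":[0.01,0.01,0.01,0.01,0.01,0.01,0.01,0.01]}'
python3 - <<'E'
from h import *
go((-16,-26,26))
from rig import get_image
import pickle
P={}
for n in ('top','side'):
    P[n]=get_image(n)
pickle.dump(P,open('w11.pkl','wb'))
cv2.imwrite('pics/t11.png',cv2.resize(P['top']['frame'][195:345,240:430],None,fx=4,fy=4,interpolation=cv2.INTER_CUBIC)[:,:,::-1])
cv2.imwrite('pics/s11.png',cv2.resize(P['side']['frame'][180:370,215:405],None,fx=3,fy=3,interpolation=cv2.INTER_CUBIC)[:,:,::-1])
E
```

```text
time_s: 20.85
position: [0.4204, -0.1389, 0.1694]
tool_rot: [[-0.99, -0.143, 0.001], [-0.143, 0.99, -0.001], [-0.001, -0.001, -1.0]]
ft_force: [1.0, -0.3, -0.4]
grip_width: 0.0099
time_s: 21.65
position: [0.3328, 0.123, 0.2174]
tool_rot: [[-0.989, -0.147, 0.001], [-0.147, 0.989, 0.001], [-0.001, 0.0, -1.0]]
ft_force: [-0.4, -0.1, 0.4]
grip_width: 0.0101
t 21.65 tcp rack mm [-194.3  246.4  217.4] yaw err tool-y vs rack-y deg 0.22 F [-0.4 -0.1  0.4] grip 0.0101
slide mm [-177.1 -273.2  191.4]
```

View pics/t11.png

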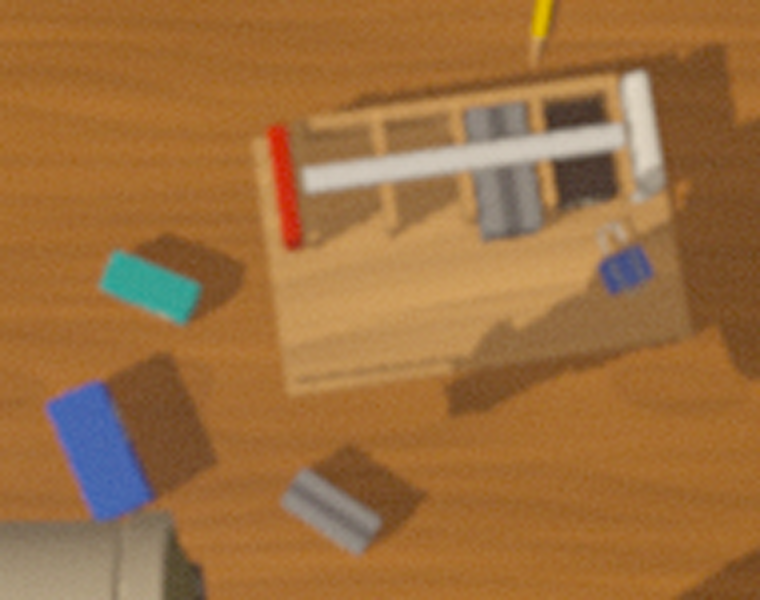

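View pics/s11.png

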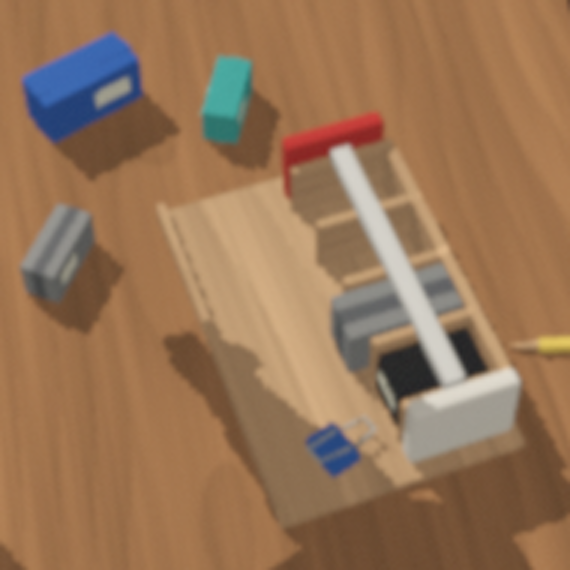

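Run:
```python
import pickle; from h import *
P=pickle.load(open("w11.pkl","rb"))
uv=np.array([(465,109),(524,103),(542,231),(484,239)])/4+[240,195]-.375
for q in (Q,[.5596,-.0919,.1455]): print((W2R(q,back(P["top"],uv,.05))*1000).round(1).tolist())
P0,_=pickle.load(open("d.pkl","rb"))
for n in P:  # change check around clip and filed box
    d=np.abs(P[n]["frame"].astype(int)-P0[n]["frame"]).mean()
    print(n,round(d,1))
```

```text
[[78.2, -5.2, 50.0], [76.7, -44.0, 50.0], [-8.4, -42.3, 50.0], [-8.2, -4.4, 50.0]]
[[78.7, -6.7, 50.0], [77.1, -45.4, 50.0], [-7.9, -43.6, 50.0], [-7.7, -5.7, 50.0]]
top 8.1
side 9.5
```

```bash
python3 -c "
from rig import *
o=observe(); print(o['time_s'],o['ft_force'].round(1),abs(o['qvel']).max())
close_job()"
```

```text
21.75 [ 0.1 -0.3  0.6] 3.0421687537432907
the job is handed in; nothing more can be done
```

The toner box is in the third gap from the red cap (gap c), pushed up against the back stop, and the job was handed in at 21.75 s.

- **Rail:** with the fingers shut I touched the rail over gap a, then slid along its top in contact to b and c. The readings at the three gaps were about 22, 12 and 15 N.
- **Toner box:** of the two grey boxes I took the larger one, which stood on the ledge. I pushed it along the ledge to gap c, then straight in until it stopped. At the end the fingers no longer moved while the force rose from about 8 to 15 N. The last top picture puts its back edge 77–79 mm from the rack origin (fully home is 79 mm) and its middle at about y −25 mm, against −26 mm ideal.
- **Everything else:** in the last close-ups the clip, black box, pencil and look-alikes looked unmoved. I didn't re-check the tape dispenser, canister and phone stand, but I went nowhere near them. The hand ended well clear, about 22 cm above the cart and away from the rack, with only noise on the force sensor.

**One slip:** early in the sideways push I lowered the fingers too far. What looked like a finger linkage pressed on the box's top edge, with wrist readings up to about 69 N (56 N of it vertical). That is within the 120 N wrist limit, but I can't tell whether it counts against the 40 N limit on the gripper's body. I raised the hand straight away. The box stayed upright and undamaged as far as the pictures show, and the rest of the push ran at about 3 N.

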